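Slide a radio battery pack home past the spring catch of its charging cradle

ROBOT

A 6-joint arm with a two-finger parallel gripper is mounted at the origin on the work surface. World frame = base frame: x ahead of the robot, y to its left, z up, the work surface at z = 0. Lengths are in mm, angles in degrees, forces in N, time in s.
With the tool pointing down it reaches from about 300 to 850 mm from the base axis. Payload 4.2 kg.
Tool frame: the origin (TCP) lies between the finger pads; the fingertips stand 8 mm ahead of it and the grasp point (between the pads) lies 11 mm behind it; x points along the fingers, y is the direction in which the jaws open and shut, and the axes are right-handed (so a half turn about x gives the same grasp; the last joint's range is limited). The gripper opens to 91 mm and grips with 3 to 60 N. Pads are 32 mm wide; open, the fingers measure 118 mm over their backs; the gripper's body (76 mm by 178 mm) begins 60 mm behind the grasp point.
Start: joints at [-68.239, 18.312, 89.639, -0, 72.044, -1.146], TCP at [223.814, -529.669, 221.976] pointing down, gripper open.
Joint ranges: [-177.97, 177.97], [-48.28, 115.42], [12.27, 149.76], [-77.06, 257.06], [2.81, 150.46], [-146.56, 146.56]. Speed limits (degrees/s): [147.25, 147.25, 180, 180, 180, 180].

INTERFACE

Orientations are given as [roll, pitch, yaw] about the fixed x, y, z axes, in that order (R = Rz(yaw) Ry(pitch) Rx(roll)).
In Python, from workcell import env gives the robot as it stands.
- The arm moves only by the tool arm_command, never from a script. Its arguments are lists of equal length, an entry for each row: "slide": the shift along the tool's x, y, z in cm, a list of three; "turn": the turn, a rotation vector about the tool's x, y, z in rad, a list of three; "grip": the closure in counts, from 0 (fully open) to 255 (shut). A call has 1 to 20 rows; each row is the pose to reach, as a shift and turn from the pose commanded when the call began, along the tool's axes at that moment; what a row does not reach only later rows make up. A row lasts 1/12 s, in which the tool goes at most 41.7 mm and 7.16 degrees, less where a joint would pass 70% of its speed; a pose out of reach is approached as far as the arm can. A call with a gripper value outside its range is refused whole. The fingers move at their own pace and stop on an object; "newtons" is the grip in N (left out, the last holds). Time passes only in rows, so rows that repeat a pose let the fingers close. It gives the time, the measured TCP pose, the force and the opening at its end, in the units of the state.
- env.state(): the state, without advancing time (a new reading comes with each control period).
- env.grab_frame(name): name is "scene" or "top" or "wrist"; returns (picture, depth): 480x640x3 uint8, red, green, blue; 480x640 float32, mm along the optical axis (not along the pixel's ray), 0 where there is no reading.
- env.calibration(name): a dict with "K" (3x3 intrinsics, pixels), "camera_from_world" (4x4, takes a point from world to camera coordinates); the wrist camera has in their place "T_tool_cam" (4x4, takes a point from camera to tool coordinates, whose origin is the TCP and whose axes are the tool frame's). Camera axes: x right, y up, looking along -z (the intrinsics and any distortion apply to the point x, -y, -z); pixel columns grow to the right and rows downward; lengths in mm; the calibration is good to about 2 mm. A picture is of the moment at which its call begins: read the wrist's pose just before it. calibration takes no time and is no camera call.
- env.job_done(): hands the job in, once; it reports no verdict.
Trained networks look in the newest picture that a camera, given by its name, has taken for a name from the list of things; names that differ only in an ending like _2 or _b are one class to them, and where a whole thing is asked for, a point or a joint stands for the part that bears it (a point fixed in the world has none). Each returns a list of dicts, best first, with "p" (0 to 1); they miss things now and then, are a little off and sometimes report something else, mostly with a low value. They report only what shows in the picture. A call takes as long as a camera call. They do not tell look-alikes from the thing itself.
- env.search_frame(camera, label): "point" ([x, y, z] in mm, in world coordinates, good to about 4 mm: the middle of the surface that is visible of it).
The state is a dict: "time_s": time; "qpos": joint angles; "qvel": joint speeds; "effort": joint torques, N m; "ee_pos": TCP position; "ee_rot": TCP orientation; "force": force on the tool from outside, world axes, zero at the start; "torque": the same for the moment, N m; "gripper_width": finger opening in mm.
Only numpy, scipy, OpenCV 4.12 (cv2) and the standard library are available. Lean on these libraries where they do the work, as an engineer would, in place of code of your own. Each camera call takes 0.05 s, during which the arm holds its last target.

TASK

With closed fingertips, press the cradle's long spring catch plate down behind the battery pack and keep it down while you push the pack along the runners, right past the catch teeth, until it is home against the end housing. Then let the catch spring up fully behind the pack and move clear. Do not grip, lift or tip the pack, and leave the mug, the screwdriver and the small meter alone.

Things in the scene. Friction and masses are not known exactly. Their poses are not given: they have to be found in the camera images.
- cradle: Fixed black open-topped charging cradle, 340 x 124 x 68 high (mm). Origin on the desk (z = 0) under the catch teeth, on the centre line. x: the direction the pack is pushed; y across; z up (frame of all x, y, z below). Two runners (top z = 30, inner edges y = +-39) and side guides (top z = 40, inner faces y = +-49.5) run from x = -190 to 98.
- end_stop (a point): Middle of the end housing's face that the pack's front meets when home (x = 98, y = 0, z = 47). Fixed to the cradle; the black housing fills x = 98 to 150, top z = 68. When home the pack's centre is at x = 53 and its rear face at x = 8, 5 mm past the teeth.
- battery_center (a point): Centre of the loose grey battery pack (ribs and a pale label on top), a block 90 long (x) x 96 wide (y) x 34 high, about 0.8 kg, lying on the runners between the guides (1.5 clear each side): underside z = 30, this point z = 47, top z = 64. Its x axis is along the cradle's; this point starts between x = -85 and -57, before the teeth. Push the middle of its rear (-x) face.
- catch (a joint): Straight-down travel of the spring catch plate, m: 0 up, 0.014 fully down. The pack passes the teeth once travel exceeds 0.006; hold 0.010 to 0.012. Net spring force 1.2 N up, 4 N fully down. It can be pressed anywhere on its top, and a fingertip can slide along it while pressing, following the pack.
- catch_end (a point): Middle of the rear end of the catch plate's top (x = -185, y = 0, z = 27 when up); goes down with the plate. The flat aluminium plate lies between the runners, 74 wide, from x = -185 to 21; it runs on under the pack without touching it.
- catch_teeth (a point): Midway between the two catch teeth, level with their tops (x = 0, y = 0, z = 36 when up, 6 above the runners); goes down with the plate. Each tooth is 6 x 6 mm, at x = -3 to 3 and y = +-30 to +-36, so the plate between them, 60 wide, stays free for fingertips.
- mug: White mug, 76 across, 88 high, handle at its +y; origin at the centre of its underside. Bystander on the desk.
- screwdriver: Screwdriver with black handle lying on the desk. Bystander.
- meter: Small dark meter box, 60 x 80 x 70 high, origin at the centre of its underside. Bystander.
Mind the look-alikes: they are no part of the job. Leave any brown look-alike of the part that bears battery_center alone.

How it is judged (in metres and radians):
On the way, in this order (a step that is already met when the one before it is completed fails the run):
1. the catch is pressed clear while the pack is still before the teeth (value of joint catch above 0.0075 m and x of battery_center in the frame of cradle below -0.045 m), for 0.1 s.
2. the pack is home, past the teeth, with the catch still held down (x of battery_center in the frame of cradle above 0.0485 m and value of joint catch above 0.0075 m), for 0.05 s.
At the end, for the whole second after the job is handed in: The pack lies flat and at rest on the runners within 4.5 mm of the end housing, and the catch has sprung up (travel under 1.5 mm) behind it (x of battery_center in the frame of cradle above 0.0485 m and value of joint catch below 0.0015 m and z of battery_center in the frame of cradle between 0.0445 and 0.0495 m and angle between the x axis of battery_center and the x axis of cradle, either way round below 0.06 rad and linear speed of battery below 0.01 m/s); the robot touches nothing.
It fails at once if the catch was let up while the pack was over its teeth (travel under 7 mm) (x of battery_center in the frame of cradle between -0.04 and 0.043 m and value of joint catch below 0.007 m).
It fails at once if the pack was lifted or tipped (z of battery_center in the frame of cradle above 0.055 m or angle between battery_center's own z axis and vertical above 0.12 rad).
It fails at once if the mug was disturbed (distance of mug from where it was at the start of the episode above 0.02 m).
It fails at once if the screwdriver was disturbed (distance of screwdriver from where it was at the start of the episode above 0.02 m).
It fails at once if the meter was disturbed (distance of meter from where it was at the start of the episode above 0.02 m).
It also fails if it takes over 38 s, if anything falls off the work surface, if the arm or the gripper's body presses on something with over 40 N, if the wrist force passes 120 N, or if a joint passes its speed limit or range.

## Working session

There is one attempt and no reset: what is moved stays moved. The work goes in short steps, Python scripts to look and compute and a tool call to move; the robot and the scene stay as the last step left them, time stands still between calls to the robot, and variables do not carry over. Pictures are saved under pics/ and viewed, and the job is handed in when it is done.

Besides the shell and the picture viewer there is one more tool, called by a JSON object that holds its "api" and its "payload", one argument or row to a line. arm_command: Moves the arm, as the interface text tells. Its arguments: {"type":"object","properties":{"slide":{"type":"array","items":{"type":"array","items":{"type":"number"}}},"turn":{"type":"array","items":{"type":"array","items":{"type":"number"}}},"grip":{"type":"array","items":{"type":"number"}},"newtons":{"type":"number"}},"required":["slide","turn","grip"]}

```bash
ls; mkdir -p pics
python3 - <<'E'
from workcell import env
import cv2,numpy as np
print(env.state())
for n in("scene","top"):
    p,d=env.grab_frame(n);cv2.imwrite(f"pics/{n}0.png",p[:,:,::-1]);np.save(f"pics/{n}0.npy",d)
    c=env.calibration(n);print(n,c)
    for l in("battery_center","catch_end","cradle","end_stop","catch_teeth"):
        try:print(l,env.search_frame(n,l))
        except Exception as e:print(l,e)
print(env.calibration("wrist"))
E
```

```text
pics
{'time_s': 0.0, 'qpos': array([-6.82382021e+01,  1.83522660e+01,  8.97076080e+01, -3.14840683e-03,
        7.20423608e+01, -1.14817338e+00]), 'qvel': array([ 0.01256954, -0.03915301, -0.01031086,  0.07607906, -0.01393995,
        0.05420223]), 'effort': array([ 2.61010347e-03, -4.12454796e+01, -2.31969935e+01,  7.28712184e-02,
        4.56349505e-02, -1.35805603e-04]), 'ee_pos': array([ 223.61959099, -529.19964924,  221.1058512 ]), 'ee_rot': array([-89.47111075,  89.89772134, 113.43983392]), 'force': array([-0.4368667 , -0.68551286,  0.31374186]), 'torque': array([-0.00798899,  0.0124412 ,  0.00122632]), 'gripper_width': 91.08118762488466}
scene {'K': array([[623.81741325,   0.        , 321.18379881],
       [  0.        , 623.81741325, 234.91095532],
       [  0.        ,   0.        ,   1.        ]]), 'camera_from_world': array([[ 1.84822688e-01,  9.82706560e-01, -1.13310000e-02,
        -1.06647594e+02],
       [-7.24762636e-01,  1.44078635e-01,  6.73765885e-01,
         3.46798257e+02],
       [ 6.63746710e-01, -1.16314937e-01,  7.38857998e-01,
        -1.47047127e+03],
    
[... 1195 characters left out ...]
1.6, 26.9], 'p': 0.91}]
cradle [{'point': [557.6, 52.6, 32.0], 'p': 0.69}]
end_stop [{'point': [556.9, 59.7, 31.5], 'p': 0.55}]
catch_teeth [{'point': [520.7, -5.1, 24.2], 'p': 0.55}]
{'K': array([[378.25549463,   0.        , 322.61211289],
       [  0.        , 378.25549463, 242.64240279],
       [  0.        ,   0.        ,   1.        ]]), 'T_tool_cam': array([[ 7.64264923e-04,  2.50291684e-01, -9.68170176e-01,
        -1.62947936e+02],
       [ 9.99999697e-01, -3.35667949e-04,  7.02613872e-04,
        -1.60947337e-01],
       [-1.49125288e-04, -9.68170419e-01, -2.50291865e-01,
        -7.04932128e+01],
       [ 0.00000000e+00,  0.00000000e+00,  0.00000000e+00,
         1.00000000e+00]])}
```

View pics/scene0.png

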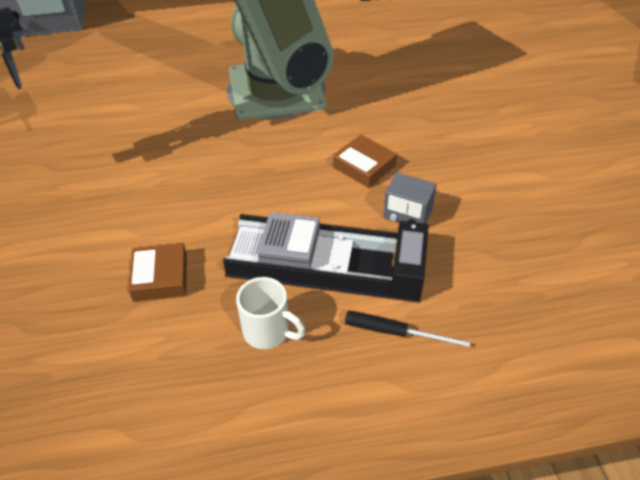

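View pics/top0.png

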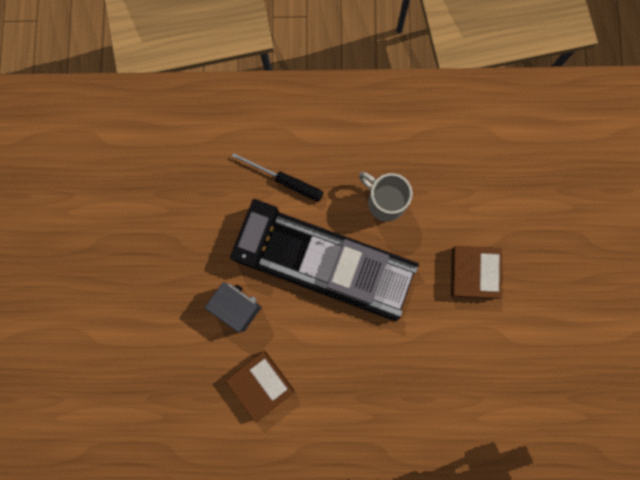

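Scene view: the grey pack with a pale label sits in the black cradle at (290,238). The brown blocks at (365,160) and (158,270) are look-alikes. The grey pack fits the description because it lies between the guides. In the top view the housing is at (255,235) and the exposed plate at (395,287). Next I'll enlarge and measure.

```bash
cat > h.py <<'E'
import numpy as np,cv2
from workcell import env
def cloud(d,K,M):  # M world_from_cam
    v,u=np.mgrid[:480,:640]
    x=(u-K[0,2])/K[0,0]*d;y=-(v-K[1,2])/K[1,1]*d
    P=np.stack([x,y,-d,np.ones_like(d)],-1)@M.T
    return P[...,:3]
def proj(P,K,C):
    P=np.c_[np.atleast_2d(P),np.ones(len(np.atleast_2d(P)))]@C.T
    return np.c_[K[0,0]*P[:,0]/-P[:,2]+K[0,2],K[1,1]*-P[:,1]/-P[:,2]+K[1,2]]
E
python3 - <<'E'
from h import *
im=cv2.imread("pics/top0.png");d=np.load("pics/top0.npy")
c=env.calibration("top");P=cloud(d,c["K"],np.linalg.inv(c["camera_from_world"]))
cv2.imwrite("pics/topc0.png",cv2.resize(im[190:330,220:430],None,fx=3.8,fy=3.8,interpolation=cv2.INTER_CUBIC))
im=cv2.imread("pics/scene0.png")
cv2.imwrite("pics/scc0.png",cv2.resize(im[205:305,215:435],None,fx=3.6,fy=3.6,interpolation=cv2.INTER_CUBIC))
for n in("top","scene"):
    d=np.load(f"pics/{n}0.npy");c=env.calibration(n);P=cloud(d,c["K"],np.linalg.inv(c["camera_from_world"])).reshape(-1,3)
    m=(P[:,2]>20)&(P[:,0]>420)&(P[:,0]<640)&(P[:,1]>-170)&(P[:,1]<200)&(d.ravel()>0)
    print(n,m.sum(),np.histogram(P[m,2],bins=range(18,100,4)))
    # desk level
    g=(abs(P[:,0]-350)<60)&(abs(P[:,1]+100)<60);print("desk z",np.median(P[g,2]))
    for lo,hi in((57,80),):
        Q=P[m&(P[:,2]>lo)&(P[:,2]<hi)];print(Q.min(0),Q.max(0))
E
```

```text
top 10285 (array([  80, 1122, 1887,  514,  471,  800,  135,   42,   52,   62,  634,
       2155, 1803,  429,   10,   14,   27,   47,    1,    0]), array([18, 22, 26, 30, 34, 38, 42, 46, 50, 54, 58, 62, 66, 70, 74, 78, 82,
       86, 90, 94, 98]))
desk z -0.8935304118793965
[ 421.05935111 -132.09842823   57.00907637] [639.96057047 199.99506689  79.68177512]
scene 11607 (array([ 193, 1236, 1963,  776,  747, 1006,  208,  217,  216,  195,  501,
       2059, 1715,  365,   52,   44,   51,   60,    3,    0]), array([18, 22, 26, 30, 34, 38, 42, 46, 50, 54, 58, 62, 66, 70, 74, 78, 82,
       86, 90, 94, 98]))
desk z -0.7166897195705815
[ 420.520265   -130.44087141   57.01173091] [639.99995652 199.99655708  79.97330955]
```

View pics/topc0.png

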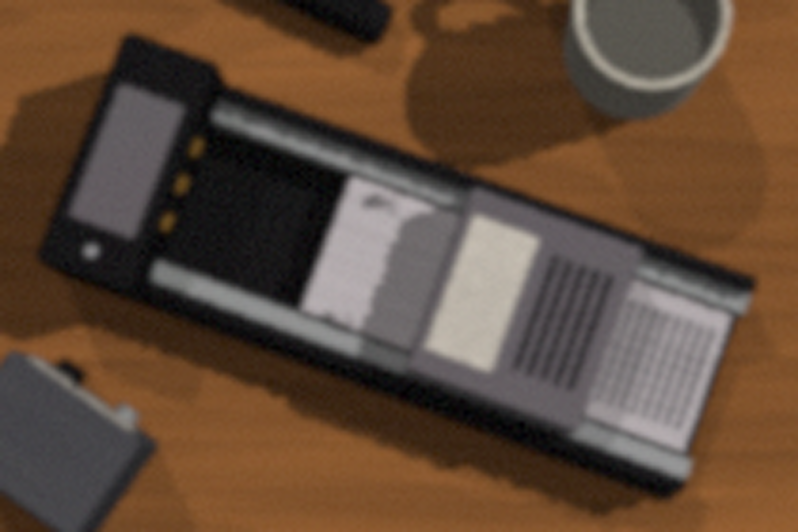

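View pics/scc0.png

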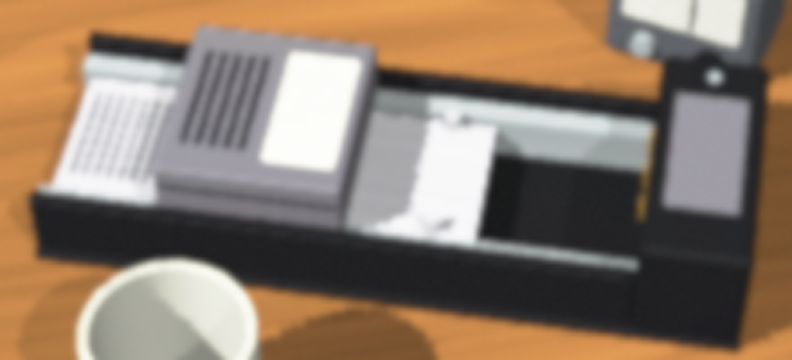

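```bash
cat > fit.py <<'E'
from h import *
from scipy.optimize import least_squares
obs={"top":[((128,36),(150,-62,68)),((40,258),(150,62,68)),((752,282),(-190,-62,40)),((670,492),(-190,62,40)),((347,180),(21,-37,27)),((303,303),(21,37,27)),((735,312),(-185,-37,27)),((685,447),(-185,37,27))],
"scene":[((92,35),(-190,62,40)),((35,190),(-190,-62,40)),((97,82),(-185,37,27)),((497,127),(21,37,27)),((477,240),(21,-37,27)),((767,68),(150,62,68)),((745,262),(150,-62,68)),((665,60),(98,62,68)),((643,248),(98,-62,68))]}
pk={"top":[((476,190),(45,-48,64)),((642,243),(-45,-48,64)),((580,430),(-45,48,64)),((408,368),(45,48,64))],
"scene":[((198,28),(-45,48,64)),((376,46),(45,48,64)),((345,200),(45,-48,64)),((158,180),(-45,-48,64))]}
S={"top":(3.8,220,190),"scene":(3.6,215,205)}
C={n:env.calibration(n) for n in S}
def T(p,q):
    c,s=np.cos(p[2]),np.sin(p[2]);q=np.asarray(q,float)
    return np.c_[p[0]+c*q[:,0]-s*q[:,1],p[1]+s*q[:,0]+c*q[:,1],q[:,2]]
def res(p,o,ns):
    r=[]
    for n in ns:
        s,a,b=S[n];px=np.array([x[0] for x in o[n]]);px=np.c_[a+(px[:,0]+.5)/s-.5,b+(px[:,1]+.5)/s-.5]
        r.append(proj(T(p,[x[1] for x in o[n]]),C[n]["K"],C[n]["camera_from_world"])-px)
    return np.concatenate(r).ravel()
for ns in(["top"],["scene"],["top","scene"]):
    s=least_squares(res,[540,60,1.85],args=(obs,ns),x_scale=[1,1,.01],loss="soft_l1");p=s.x
    b=least_squares(lambda q:res([p[0]+q[0]*np.cos(p[2]),p[1]+q[0]*np.sin(p[2]),p[2]],pk,ns),[-70])
    print(ns,p[:2],np.degrees(p[2]),"rms",np.sqrt(np.mean(s.fun**2)),"pack x",b.x,np.round(b.fun,1))
    print(np.round(s.fun.reshape(-1,2),1).tolist())
E
python3 fit.py
```

```text
['top'] [554.45363369  34.02897836] 69.39288642691832 rms 1.9070099392133593 pack x [-85.68244964] [-0.6 -1.5  1.1  1.   0.   0.4 -0.5 -0.2]
[[-1.2, -2.6], [-2.0, 0.2], [2.9, -4.0], [2.8, 2.5], [1.2, -1.8], [-0.6, 1.4], [-0.5, 0.1], [-0.1, 0.9]]
['scene'] [556.47003746  33.95596922] 69.50557851434729 rms 2.016622903799792 pack x [-84.04151034] [ 0.7 -1.1  1.3 -0.3 -0.1 -1.8 -1.1 -2.9]
[[0.3, -3.0], [-2.6, 5.4], [-1.2, -1.1], [0.2, 0.0], [-0.2, 0.7], [1.9, -1.1], [3.6, 0.6], [0.1, -2.4], [-0.6, 0.4]]
['top', 'scene'] [555.39551316  33.9935864 ] 69.30330081417965 rms 1.979702205492767 pack x [-84.84221715] [-1.  -2.1  0.7  0.5 -0.4 -0.2 -0.9 -0.9  0.4 -1.8  0.9 -0.8 -0.7 -2.4
 -1.7 -3.6]
[[-1.0, -3.2], [-2.0, -0.5], [2.9, -4.3], [2.7, 2.1], [1.3, -2.3], [-0.6, 0.9], [-0.5, -0.3], [-0.2, 0.5], [0.5, -3.7], [-2.7, 4.6], [-1.1, -1.7], [0.2, -0.4], [-0.4, 0.2], [1.8, -1.3], [3.3, 0.4], [0.0, -2.7], [-0.9, 0.0]]
```

Run:
```python
from h import *
from scipy.spatial.transform import Rotation as R
s=env.state();r=R.from_euler("xyz",s["ee_rot"],degrees=True);print(r.as_matrix().round(3))
p=[555.4,34,np.radians(69.4)]
for n in("scene","top"):
    d=np.load(f"pics/{n}0.npy");c=env.calibration(n);P=cloud(d,c["K"],np.linalg.inv(c["camera_from_world"])).reshape(-1,3)
    co,si=np.cos(p[2]),np.sin(p[2]);Q=np.c_[(P[:,:2]-p[:2])@np.array([[co,-si],[si,co]]),P[:,2]]
    m=(d.ravel()>0)&(Q[:,0]>-260)&(Q[:,0]<220)&(abs(Q[:,1])<190)
    Q=Q[m]
    for nm,k in(("mug",(Q[:,2]>75)),("pack",(abs(Q[:,2]-64)<4)&(Q[:,0]<0)&(Q[:,0]>-140)&(abs(Q[:,1])<60)),("house",(abs(Q[:,2]-68)<4)&(Q[:,0]>80)&(abs(Q[:,1])<75)),("meter",(abs(Q[:,2]-70)<6)&(Q[:,1]>70)),("plate",(abs(Q[:,2]-27)<2.5)&(Q[:,0]<-135)&(abs(Q[:,1])<40)),("walls",(abs(Q[:,2]-40)<3)&(Q[:,0]<-135)&(abs(Q[:,1])<80))):
        K=Q[k];print(n,nm,k.sum(),np.percentile(K,[2,50,98],axis=0).round(1).tolist() if k.sum() else "")
```

```text
[[ 0.     0.389 -0.921]
 [-0.    -0.921 -0.389]
 [-1.     0.    -0.   ]]
scene mug 675 [[-129.3, -189.3, 75.4], [-91.0, -151.4, 84.8], [-49.0, -119.0, 89.6]]
scene pack 2174 [[-128.1, -47.3, 60.6], [-84.6, -3.5, 63.5], [-41.9, 45.9, 66.5]]
scene house 1699 [[98.8, -60.7, 64.4], [123.3, -6.4, 67.7], [147.8, 57.7, 70.9]]
scene meter 1063 [[72.6, 108.8, 64.9], [112.5, 140.1, 69.1], [151.5, 175.1, 72.5]]
scene plate 721 [[-184.6, -37.1, 24.7], [-162.5, -1.2, 26.8], [-140.1, 38.8, 29.2]]
scene walls 221 [[-189.3, -58.3, 37.0], [-162.7, -50.0, 38.9], [-136.0, 57.9, 41.9]]
top mug 379 [[-129.3, -188.0, 75.5], [-92.0, -159.1, 85.7], [-47.0, -115.1, 90.0]]
top pack 2369 [[-127.5, -43.4, 60.3], [-84.3, 2.9, 63.5], [-41.4, 48.4, 67.1]]
top house 1663 [[99.5, -56.3, 64.4], [123.9, 2.7, 67.4], [148.6, 61.1, 71.1]]
top meter 1407 [[73.1, 113.6, 65.0], [112.1, 146.0, 69.0], [151.9, 178.5, 72.8]]
top plate 786 [[-183.3, -38.1, 24.6], [-159.5, 1.9, 26.6], [-136.1, 38.1, 29.3]]
top walls 202 [[-187.9, -54.5, 37.1], [-162.6, 52.6, 39.2], [-136.2, 59.8, 42.6]]
```

{"api": "arm_command", "payload": {
  "slide": [
    [0.5, -2, -3],
    [1, -5, -7.5],
    [1.5, -7.4, -11.2],
    [2, -9.8, -14.8],
    [2.6, -12.2, -18.5],
    [3.2, -14.6, -22.1],
    [3.8, -17, -25.8],
    [4.4, -19.4, -29.4],
    [5, -21.8, -33],
    [5.7, -23.8, -36],
    [6.4, -25.6, -38.8],
    [7, -26.8, -40.6],
    [7.2, -27.4, -41.5],
    [7.2, -27.4, -41.5],
    [7.2, -27.4, -41.5],
    [7.2, -27.4, -41.5]
  ],
  "turn": [
    [-0.05, 0, 0],
    [-0.12, 0, 0],
    [-0.2, 0, 0],
    [-0.28, 0, 0],
    [-0.36, 0, 0],
    [-0.44, 0, 0],
    [-0.52, 0, 0],
    [-0.6, 0, 0],
    [-0.68, 0, 0],
    [-0.74, 0, 0],
    [-0.78, 0, 0],
    [-0.8, 0, 0],
    [-0.812, 0, 0],
    [-0.812, 0, 0],
    [-0.812, 0, 0],
    [-0.812, 0, 0]
  ],
  "grip": [255, 255, 255, 255, 255, 255, 255, 255, 255, 255, 255, 255, 255, 255, 255, 255],
  "newtons": 50
}}

```text
time_s: 1.93
ee_pos: [498.9, -116.8, 150.2]
ee_rot: [13.7, 90.0, -97.0]
force: [-0.4, -0.5, 0.1]
gripper_width: 0.0
```

```bash
cat > w.py <<'E'
from h import *
import sys
from scipy.spatial.transform import Rotation as R
s=env.state();k=sys.argv[1]
p,d=env.grab_frame("wrist");cv2.imwrite(f"pics/w{k}.png",p[:,:,::-1])
c=env.calibration("wrist");Tm=np.eye(4);r=R.from_euler("xyz",s["ee_rot"],degrees=True).as_matrix();Tm[:3,:3]=r;Tm[:3,3]=s["ee_pos"]
M=Tm@c["T_tool_cam"];np.savez(f"pics/w{k}.npz",d=d,M=M,K=c["K"])
print(s["time_s"],s["ee_pos"],s["force"],s["gripper_width"]);print(r.round(4).tolist())
q=[555.4,34,np.radians(69.4)];co,si=np.cos(q[2]),np.sin(q[2])
def tocr(P):return np.c_[(P[:,:2]-q[:2])@np.array([[co,-si],[si,co]]),P[:,2]]
print("tcp in cradle",tocr(s["ee_pos"][None]),"tool z dir",np.degrees(np.arctan2(r[1,2],r[0,2]))%360)
P=cloud(d,c["K"],M).reshape(-1,3);Q=tocr(P);Q=Q[d.ravel()>0]
for nm,kk in(("pack",(abs(Q[:,2]-64)<4)&(Q[:,0]<60)&(Q[:,0]>-140)&(abs(Q[:,1])<60)),("house",(abs(Q[:,2]-68)<4)&(Q[:,0]>80)&(abs(Q[:,1])<75)),("plate",(abs(Q[:,2]-27)<3)&(Q[:,0]<-135)&(abs(Q[:,1])<40)),("walls",(abs(Q[:,2]-40)<3)&(abs(Q[:,1])<80)&(abs(Q[:,1])>47))):
    K=Q[kk];print(nm,kk.sum(),np.percentile(K,[2,50,98],axis=0).round(1).tolist() if kk.sum() else "")
E
python3 w.py 1
```

```text
1.9333 [ 498.92608112 -116.7950455   150.22794683] [-0.41582041 -0.50648742  0.11889162] 0.02443696135607821
[[-0.0001, 0.9359, -0.3523], [-0.0007, -0.3523, -0.9359], [-1.0, 0.0002, 0.0007]]
tcp in cradle [[-161.023017     -0.19302709  150.22794683]] tool z dir 249.37137771863004
pack 21871 [[-127.8, -44.5, 62.7], [-82.5, 1.4, 64.4], [-42.5, 46.9, 66.0]]
house 0 
plate 5749 [[-184.1, -37.6, 25.7], [-159.0, 0.4, 27.3], [-136.8, 36.8, 29.2]]
walls 5251 [[-186.4, -55.7, 38.0], [-83.1, -48.1, 40.0], [-2.8, 58.3, 41.5]]
```

View pics/w1.png

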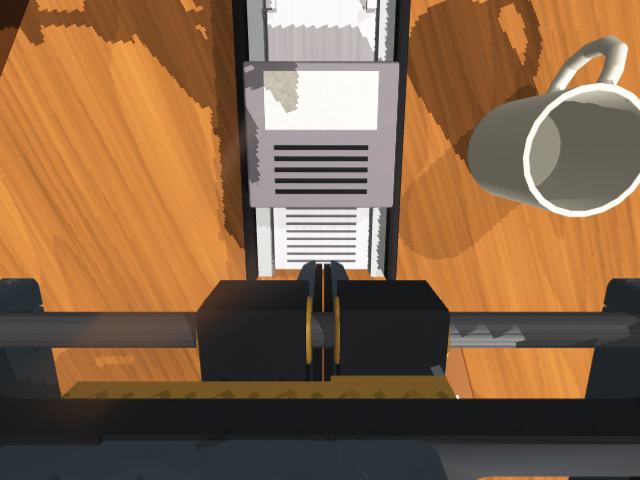

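Wrist view: the fingertips (323,268) line up with the plate (322,240), and the grey pack (320,135) is ahead with a clear gap. Now I'll descend.

{"api": "arm_command", "payload": {
  "slide": [
    [1, 0, 0],
    [3, 0, 0],
    [5, 0, 0],
    [7, 0, 0],
    [8.6, 0, 0],
    [9.8, 0, 0],
    [10.5, 0, 0],
    [11, 0, 0],
    [11, 0, 0],
    [11, 0, 0]
  ],
  "turn": [
    [0, 0, 0],
    [0, 0, 0],
    [0, 0, 0],
    [0, 0, 0],
    [0, 0, 0],
    [0, 0, 0],
    [0, 0, 0],
    [0, 0, 0],
    [0, 0, 0],
    [0, 0, 0]
  ],
  "grip": [255, 255, 255, 255, 255, 255, 255, 255, 255, 255]
}}

```text
time_s: 2.82
ee_pos: [499.6, -116.2, 40.2]
ee_rot: [88.2, 90.0, -22.4]
force: [-0.5, -0.1, -1.1]
gripper_width: 0.4
```

```bash
python3 w.py 2
```

```text
2.8167 [ 499.60253417 -116.1567959    40.21339853] [-0.49482651 -0.05087883 -1.06201184] 0.3786854695330092
[[0.0006, 0.936, -0.3519], [-0.0003, -0.3519, -0.936], [-1.0, 0.0007, 0.0]]
tcp in cradle [[-160.18757301   -0.60166463   40.21339853]] tool z dir 249.39838191642576
pack 68232 [[-127.8, -44.4, 62.9], [-81.8, 1.0, 64.4], [-45.2, 46.5, 66.0]]
house 0 
plate 3219 [[-154.1, -37.8, 25.9], [-146.5, 0.2, 27.3], [-141.0, 36.9, 29.1]]
walls 3343 [[-158.0, -56.0, 38.3], [-125.8, -48.8, 40.0], [-38.8, 58.2, 41.4]]
```

View pics/w2.png

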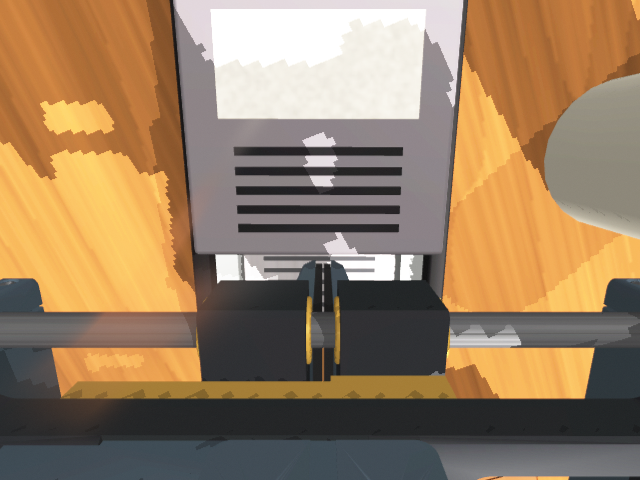

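Wrist view: the fingertips (323,265) are just above the plate, short of the pack's rear edge (row 253). Now I'll press.

{"api": "arm_command", "payload": {
  "slide": [
    [0.3, 0, 0],
    [0.6, 0, 0],
    [0.9, 0, 0],
    [1.2, 0, 0],
    [1.4, 0, 0],
    [1.6, 0, 0],
    [1.6, 0, 0],
    [1.6, 0, 0]
  ],
  "turn": [
    [0, 0, 0],
    [0, 0, 0],
    [0, 0, 0],
    [0, 0, 0],
    [0, 0, 0],
    [0, 0, 0],
    [0, 0, 0],
    [0, 0, 0]
  ],
  "grip": [255, 255, 255, 255, 255, 255, 255, 255]
}}

```text
time_s: 3.53
ee_pos: [500.1, -115.9, 24.1]
ee_rot: [90.5, 89.9, -20.1]
force: [2.4, -1.7, 2.4]
gripper_width: 0.6
```

```bash
python3 w.py 3; python3 -c "
from h import *
import time
z=np.load('pics/w3.npz')
for i in range(4):
  print(env.state()['force']);env.grab_frame('top')"
```

```text
3.5333 [ 500.05792551 -115.94869813   24.13853426] [ 2.39167407 -1.7267723   2.38804793] 0.5641299487372032
[[0.0012, 0.9363, -0.3513], [-0.0005, -0.3513, -0.9363], [-1.0, 0.0013, -0.0]]
tcp in cradle [[-159.83255547   -0.95472058   24.13853426]] tool z dir 249.4337963337657
pack 80919 [[-127.9, -44.3, 62.9], [-84.2, 1.0, 64.4], [-50.2, 46.3, 66.0]]
house 0 
plate 134 [[-147.3, -39.4, 24.6], [-143.4, -3.8, 28.4], [-141.8, 39.9, 29.9]]
walls 2727 [[-187.6, -56.1, 38.0], [-144.9, 50.5, 40.0], [-46.7, 58.2, 41.3]]
[ 1.74048808 -1.18770615  2.12250583]
[ 2.20504557 -0.9593886   3.35967166]
[ 2.26123902 -1.18823665  2.80391319]
[ 2.11827931 -0.97461729  3.13293198]
```

Run:
```python
from h import *
z=np.load('pics/w3.npz');P=cloud(z['d'],z['K'],z['M'])
q=[555.4,34,np.radians(69.4)];co,si=np.cos(q[2]),np.sin(q[2])
Q=np.c_[(P.reshape(-1,3)[:,:2]-q[:2])@np.array([[co,-si],[si,co]]),P.reshape(-1,3)[:,2]]
m=(abs(Q[:,1])<36)&(Q[:,0]<-131)&(Q[:,0]>-190)&(Q[:,2]<35)&(Q[:,2]>0)
print(np.histogram(Q[m,2],bins=range(0,36,2)))
m&=(Q[:,2]<21);print(np.percentile(Q[m],[5,50,95],axis=0).round(1))
```

```text
(array([  0,   0,   0,   0,   0,   0,   0, 458, 778,   7,   0,   0,  13,
        21,  42,  57,  74]), array([ 0,  2,  4,  6,  8, 10, 12, 14, 16, 18, 20, 22, 24, 26, 28, 30, 32,
       34]))
[[-152.1  -33.    15.2]
 [-148.7   10.3   16.3]
 [-146.2   33.4   17.4]]
```

{"api": "arm_command", "payload": {
  "slide": [
    [0, 0, -0.2],
    [0, 0, -0.5],
    [0, 0, -0.8],
    [0, 0, -1.1],
    [0, 0, -1.4],
    [0, 0, -1.7],
    [0, 0, -2],
    [0, 0, -2.3],
    [0, 0, -2.6],
    [0, 0, -2.9],
    [0, 0, -3.2],
    [0, 0, -3.5],
    [0, 0, -3.7],
    [0, 0, -3.8],
    [0, 0, -3.8]
  ],
  "turn": [
    [0, 0, 0],
    [0, 0, 0],
    [0, 0, 0],
    [0, 0, 0],
    [0, 0, 0],
    [0, 0, 0],
    [0, 0, 0],
    [0, 0, 0],
    [0, 0, 0],
    [0, 0, 0],
    [0, 0, 0],
    [0, 0, 0],
    [0, 0, 0],
    [0, 0, 0],
    [0, 0, 0]
  ],
  "grip": [255, 255, 255, 255, 255, 255, 255, 255, 255, 255, 255, 255, 255, 255, 255]
}}

```text
time_s: 5.03
ee_pos: [511.8, -80.4, 23.7]
ee_rot: [-44.2, 89.9, -154.7]
force: [-2.6, -5.6, 4.7]
gripper_width: 0.4
```

```bash
python3 w.py 4
```

```text
5.0333 [511.81919137 -80.44650887  23.7368116 ] [-2.60133281 -5.56800272  4.70380649] 0.37693591513911795
[[-0.0022, 0.9367, -0.3502], [-0.0011, -0.3502, -0.9367], [-1.0, -0.0017, 0.0018]]
tcp in cradle [[-122.4622895     0.52718316   23.7368116 ]] tool z dir 249.49777505546973
pack 81525 [[-96.8, -44.3, 62.9], [-51.5, 1.0, 64.4], [-16.4, 46.6, 65.9]]
house 0 
plate 0 
walls 2230 [[-151.0, -56.2, 38.3], [-64.7, -51.3, 40.0], [-3.8, 58.2, 41.4]]
```

View pics/w4.png

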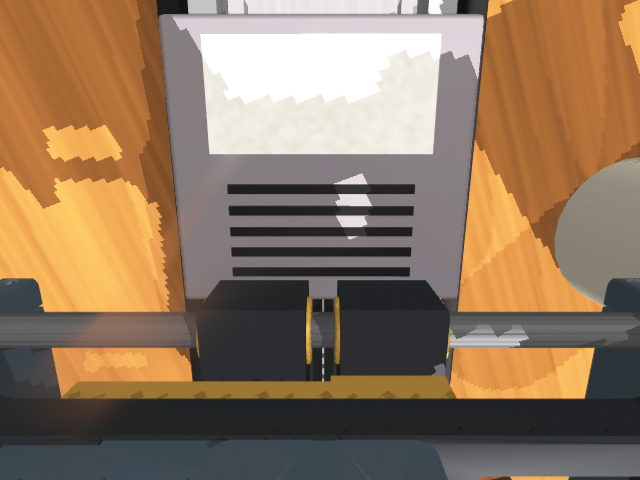

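Wrist view: the pack's rear edge (row 300) is now at the fingers, and the pack moved 31 mm to x ≈ -53. The catch is about 11 mm down and the pack is still before the teeth. I'll keep pushing.

{"api": "arm_command", "payload": {
  "slide": [
    [0, 0, -0.2],
    [0, 0, -0.6],
    [0, 0, -1],
    [0, 0, -1.4],
    [0, 0, -1.8],
    [0, 0, -2.2],
    [0, 0, -2.6],
    [0, 0, -3],
    [-0.01, 0, -3.4],
    [-0.01, 0, -3.8],
    [-0.01, 0, -4.2],
    [-0.01, 0, -4.6],
    [-0.01, 0, -5],
    [-0.02, 0, -5.3],
    [-0.02, 0, -5.5],
    [-0.02, 0, -5.5]
  ],
  "turn": [
    [0, 0, 0],
    [0, 0, 0],
    [0, 0, 0],
    [0, 0, 0],
    [0, 0, 0],
    [0, 0, 0],
    [0, 0, 0],
    [0, 0, 0],
    [0, 0, 0],
    [0, 0, 0],
    [0, 0, 0],
    [0, 0, 0],
    [0, 0, 0],
    [0, 0, 0],
    [0, 0, 0],
    [0, 0, 0]
  ],
  "grip": [255, 255, 255, 255, 255, 255, 255, 255, 255, 255, 255, 255, 255, 255, 255, 255]
}}

```text
time_s: 6.42
ee_pos: [530.9, -28.8, 23.7]
ee_rot: [-52.1, 89.8, -162.6]
force: [-1.5, -4.6, 3.8]
gripper_width: 0.7
```

```bash
python3 w.py 5
```

```text
6.4167 [530.86580108 -28.75823972  23.72469374] [-1.48072165 -4.57386871  3.77086642] 0.6621436888576255
[[-0.003, 0.9366, -0.3503], [-0.0009, -0.3503, -0.9366], [-1.0, -0.0025, 0.0019]]
tcp in cradle [[-67.37760173   0.88450834  23.72469374]] tool z dir 249.4916016729616
pack 81554 [[-41.8, -43.9, 62.9], [3.6, 1.3, 64.4], [38.7, 46.9, 65.9]]
house 0 
plate 0 
walls 2458 [[-95.9, -56.3, 38.4], [-3.3, -54.1, 40.0], [51.2, 57.6, 41.4]]
```

Steady: the pack is at x ≈ 1.5, the tip height is unchanged and the forces are small. About 51 mm remain.

{"api": "arm_command", "payload": {
  "slide": [
    [0, 0, -0.2],
    [0, 0, -0.6],
    [0, 0, -1],
    [0, 0, -1.4],
    [0, 0, -1.8],
    [0, 0, -2.2],
    [0, 0, -2.6],
    [0, 0, -3],
    [-0.01, 0, -3.4],
    [-0.01, 0, -3.8],
    [-0.01, 0, -4.2],
    [-0.01, 0, -4.5],
    [-0.01, 0, -4.7],
    [-0.01, 0, -4.8],
    [-0.01, 0, -4.8]
  ],
  "turn": [
    [0, 0, 0],
    [0, 0, 0],
    [0, 0, 0],
    [0, 0, 0],
    [0, 0, 0],
    [0, 0, 0],
    [0, 0, 0],
    [0, 0, 0],
    [0, 0, 0],
    [0, 0, 0],
    [0, 0, 0],
    [0, 0, 0],
    [0, 0, 0],
    [0, 0, 0],
    [0, 0, 0]
  ],
  "grip": [255, 255, 255, 255, 255, 255, 255, 255, 255, 255, 255, 255, 255, 255, 255]
}}

```text
time_s: 7.72
ee_pos: [547.6, 16.0, 23.7]
ee_rot: [-50.3, 89.8, -160.9]
force: [-2.4, -5.2, 3.3]
gripper_width: 0.6
```

```bash
python3 w.py 6
```

```text
7.7167 [547.62053001  15.96326901  23.73854204] [-2.38333437 -5.19890941  3.34407929] 0.5808521549970034
[[-0.0031, 0.9365, -0.3506], [-0.0011, -0.3506, -0.9365], [-1.0, -0.0026, 0.0021]]
tcp in cradle [[-19.62059558   0.93597391  23.73854204]] tool z dir 249.4749550259109
pack 49586 [[3.3, -44.0, 63.0], [34.4, 1.4, 64.4], [59.0, 46.9, 65.9]]
house 5784 [[80.1, -42.8, 64.0], [83.3, 2.0, 64.6], [87.3, 46.4, 65.9]]
plate 0 
walls 2510 [[-48.1, -56.5, 38.2], [42.6, -54.5, 40.0], [97.7, 57.9, 42.4]]
```

View pics/w6.png

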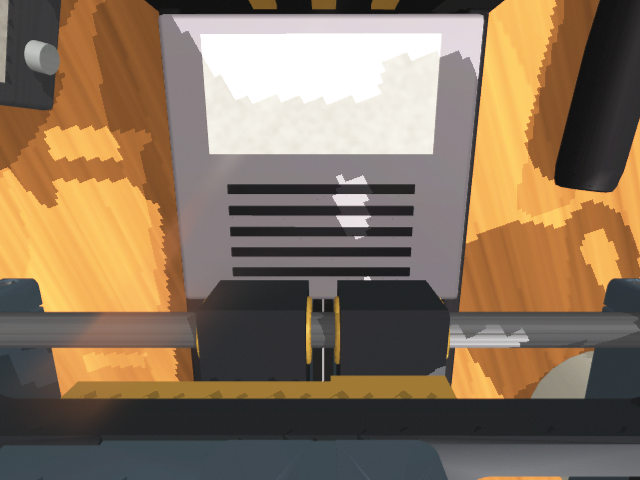

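{"api": "arm_command", "payload": {
  "slide": [
    [0, 0, -0.1],
    [0, 0, -0.15],
    [0, 0, -0.2],
    [0, 0, -0.25],
    [0, 0, -0.3],
    [0, 0, -0.35],
    [0, 0, -0.35]
  ],
  "turn": [
    [0, 0, 0],
    [0, 0, 0],
    [0, 0, 0],
    [0, 0, 0],
    [0, 0, 0],
    [0, 0, 0],
    [0, 0, 0]
  ],
  "grip": [255, 255, 255, 255, 255, 255, 255]
}}

```text
time_s: 8.35
ee_pos: [548.7, 18.9, 23.8]
ee_rot: [-47.0, 89.8, -157.5]
force: [-2.1, -5.5, 3.2]
gripper_width: 0.2
```

```bash
python3 w.py 7
```

```text
8.35 [548.70627667  18.94472836  23.76126681] [-2.06448069 -5.46590306  3.17788042] 0.18986065033708918
[[-0.0033, 0.9365, -0.3507], [-0.0014, -0.3507, -0.9365], [-1.0, -0.0026, 0.0025]]
tcp in cradle [[-16.44776123   0.96865196  23.76126681]] tool z dir 249.470751666801
pack 46255 [[6.4, -44.0, 63.0], [35.8, 1.4, 64.4], [59.0, 46.9, 65.9]]
house 8891 [[80.2, -42.7, 64.0], [84.7, 2.6, 64.7], [90.4, 46.2, 66.0]]
plate 0 
walls 1960 [[-45.6, -56.5, 38.5], [12.3, -55.0, 40.1], [97.7, 58.0, 42.0]]
```

Not in contact with the housing yet (the force hasn't changed). I'll continue gently.

{"api": "arm_command", "payload": {
  "slide": [
    [0, 0, -0.05],
    [0, 0, -0.1],
    [0, 0, -0.15],
    [0, 0, -0.2],
    [0, 0, -0.2]
  ],
  "turn": [
    [0, 0, 0],
    [0, 0, 0],
    [0, 0, 0],
    [0, 0, 0],
    [0, 0, 0]
  ],
  "grip": [255, 255, 255, 255, 255]
}}

```text
time_s: 8.82
ee_pos: [549.4, 20.8, 23.7]
ee_rot: [-47.4, 89.8, -157.9]
force: [-2.9, -4.9, 3.7]
gripper_width: 0.2
```

{"api": "arm_command", "payload": {
  "slide": [
    [0, 0, -0.05],
    [0, 0, -0.1],
    [0, 0, -0.15],
    [0, 0, -0.2],
    [0, 0, -0.2]
  ],
  "turn": [
    [0, 0, 0],
    [0, 0, 0],
    [0, 0, 0],
    [0, 0, 0],
    [0, 0, 0]
  ],
  "grip": [255, 255, 255, 255, 255]
}}

```text
time_s: 9.23
ee_pos: [550.1, 22.7, 23.8]
ee_rot: [-47.3, 89.8, -157.8]
force: [-2.0, -5.7, 3.5]
gripper_width: 0.5
```

```bash
python3 w.py 8
```

```text
9.2333 [550.06714095  22.70648483  23.77158068] [-2.01216552 -5.68915382  3.52921009] 0.49951617197113296
[[-0.0034, 0.9365, -0.3507], [-0.0014, -0.3507, -0.9365], [-1.0, -0.0027, 0.0025]]
tcp in cradle [[-12.44772449   1.01834457  23.77158068]] tool z dir 249.47188985759055
pack 42194 [[9.9, -43.9, 63.0], [37.5, 1.4, 64.4], [59.1, 47.0, 65.9]]
house 14562 [[80.3, -44.5, 64.0], [87.7, 1.7, 64.8], [97.9, 47.6, 66.2]]
plate 0 
walls 1882 [[-41.7, -56.5, 38.6], [10.9, -55.0, 40.1], [97.5, 57.9, 41.5]]
```

View pics/w8.png

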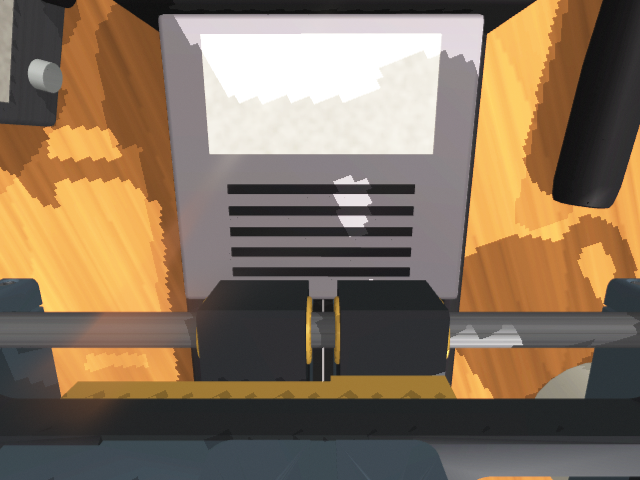

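Wrist view: the pack's front edge (row 14) is almost at the housing and there's still no force rise. I'll continue.

{"api": "arm_command", "payload": {
  "slide": [
    [0, 0, -0.05],
    [0, 0, -0.1],
    [0, 0, -0.15],
    [0, 0, -0.2],
    [0, 0, -0.2]
  ],
  "turn": [
    [0, 0, 0],
    [0, 0, 0],
    [0, 0, 0],
    [0, 0, 0],
    [0, 0, 0]
  ],
  "grip": [255, 255, 255, 255, 255]
}}

```text
time_s: 9.7
ee_pos: [550.6, 24.2, 23.8]
ee_rot: [-40.7, 89.8, -151.2]
force: [-2.2, -6.3, 4.3]
gripper_width: 0.0
```

{"api": "arm_command", "payload": {
  "slide": [
    [0, 0, -0.05],
    [0, 0, -0.1],
    [0, 0, -0.15],
    [0, 0, -0.2],
    [0, 0, -0.2]
  ],
  "turn": [
    [0, 0, 0],
    [0, 0, 0],
    [0, 0, 0],
    [0, 0, 0],
    [0, 0, 0]
  ],
  "grip": [255, 255, 255, 255, 255]
}}

```text
time_s: 10.12
ee_pos: [550.4, 24.3, 23.8]
ee_rot: [-29.8, 89.6, -140.3]
force: [-4.6, -13.4, 6.5]
gripper_width: 0.4
```

```bash
python3 w.py 9
```

```text
10.1167 [550.389486    24.31565833  23.8105396 ] [ -4.58429741 -13.39930986   6.53640768] 0.40987756469616426
[[-0.0057, 0.9369, -0.3496], [-0.0047, -0.3496, -0.9369], [-1.0, -0.0037, 0.0064]]
tcp in cradle [[-10.82802787   1.28278467  23.8105396 ]] tool z dir 249.5393405725605
pack 40441 [[11.5, -43.8, 62.9], [38.3, 1.7, 64.3], [59.2, 47.2, 65.9]]
house 18818 [[80.4, -49.8, 64.0], [90.0, 1.8, 64.9], [99.0, 50.5, 67.6]]
plate 0 
walls 1907 [[-39.9, -56.4, 38.7], [14.1, -54.9, 40.0], [97.3, 57.8, 41.5]]
```

View pics/w9.png

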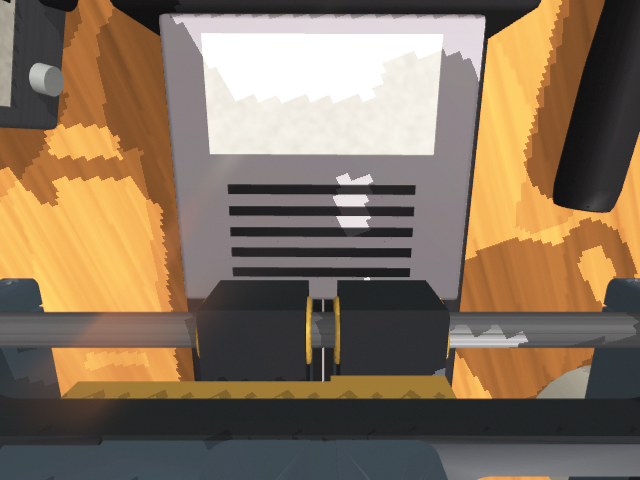

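The TCP has stopped, the push force has risen to about 14 N, and the pack's front edge (row 14) is against the housing. The pack is home with the catch down. I'll back off a few mm, let the catch up slowly, then rise.

{"api": "arm_command", "payload": {
  "slide": [
    [0, 0, 0.2],
    [0, 0, 0.5],
    [0, 0, 0.8],
    [0, 0, 0.8],
    [-0.3, 0, 0.8],
    [-0.6, 0, 0.8],
    [-0.9, 0, 0.8],
    [-1.2, 0, 0.8],
    [-1.6, 0, 0.8],
    [-2.5, 0, 0.8],
    [-4, 0, 0.8],
    [-6, 0, 0.8],
    [-8, 0, 0.8],
    [-10.5, 0, 1.5],
    [-13, 0, 4],
    [-14, 0, 7],
    [-14, 0, 10],
    [-14, 0, 12],
    [-14, 0, 12],
    [-14, 0, 12]
  ],
  "turn": [
    [0, 0, 0],
    [0, 0, 0],
    [0, 0, 0],
    [0, 0, 0],
    [0, 0, 0],
    [0, 0, 0],
    [0, 0, 0],
    [0, 0, 0],
    [0, 0, 0],
    [0, 0, 0],
    [0, 0, 0],
    [0, 0, 0],
    [0, 0, 0],
    [0, 0, 0],
    [0, 0, 0],
    [0, 0, 0],
    [0, 0, 0],
    [0, 0, 0],
    [0, 0, 0],
    [0, 0, 0]
  ],
  "grip": [255, 255, 255, 255, 255, 255, 255, 255, 255, 255, 255, 255, 255, 255, 255, 255, 255, 255, 255, 255]
}}

```text
time_s: 11.83
ee_pos: [510.6, -86.0, 164.8]
ee_rot: [120.0, 90.0, 9.3]
force: [0.5, 0.3, -0.7]
gripper_width: 0.6
```

```bash
python3 w.py 10
python3 - <<'E'
from h import *
p,d=env.grab_frame("top");cv2.imwrite("pics/top1.png",p[:,:,::-1])
z=np.load('pics/w10.npz');P=cloud(z['d'],z['K'],z['M']).reshape(-1,3)
q=[555.4,34,np.radians(69.4)];co,si=np.cos(q[2]),np.sin(q[2])
Q=np.c_[(P[:,:2]-q[:2])@np.array([[co,-si],[si,co]]),P[:,2]]
for y0,y1,x0,x1 in((-28,28,-100,-10),(-37,37,-120,0),(29,37,-3,3),(-37,-29,-3,3),(-45,45,0,97)):
    m=(Q[:,1]>y0)&(Q[:,1]<y1)&(Q[:,0]>x0)&(Q[:,0]<x1);print(m.sum(),np.percentile(Q[m],[5,50,95],axis=0).round(1).tolist() if m.sum() else "")
E
```

```text
11.8333 [510.55092061 -85.96182308 164.79336213] [ 0.47532332  0.3263428  -0.68737767] 0.5883718973874644
[[0.0006, 0.9354, -0.3535], [0.0001, -0.3535, -0.9355], [-1.0, 0.0005, -0.0003]]
tcp in cradle [[-128.07118244   -0.22615714  164.79336213]] tool z dir 249.30097940619893
pack 6280 [[7.3, -43.8, 61.9], [18.0, 1.9, 64.2], [29.1, 47.6, 65.9]]
house 0 
plate 2614 [[-166.5, -37.7, 25.7], [-147.3, 0.4, 27.3], [-135.4, 37.1, 29.1]]
walls 5898 [[-157.5, -55.8, 37.9], [-54.7, -48.2, 40.0], [33.0, 58.2, 41.6]]
28487 [[-98.8, -23.6, 26.5], [-89.6, -0.5, 254.2], [-23.3, 23.3, 260.3]]
86637 [[-107.0, -31.6, 26.8], [-101.6, 0.4, 261.8], [-30.4, 32.6, 284.1]]
108 [[-2.5, 29.4, 26.7], [-0.1, 32.6, 35.6], [2.3, 36.8, 37.3]]
69 [[-2.5, -34.7, 35.0], [-0.4, -31.9, 36.0], [2.1, -29.3, 37.3]]
8837 [[2.3, -40.4, 26.8], [12.5, 0.0, 63.6], [27.9, 40.5, 65.5]]
```

View pics/w10.png

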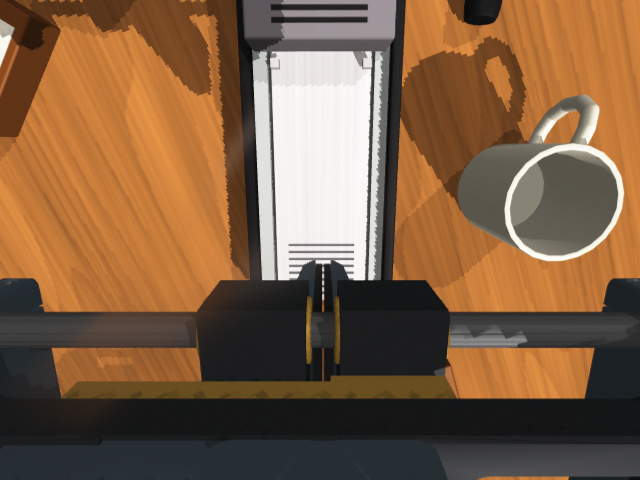

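Wrist view: both teeth (273,62) and (368,62) are up behind the pack's rear edge (row 50). The plate is at z 27.3 and the tooth tops at z 36. Next I'll check the front gap.

Run:
```python
from h import *
im=cv2.imread("pics/top1.png");cv2.imwrite("pics/topc1.png",cv2.resize(im[190:330,220:430],None,fx=3.8,fy=3.8,interpolation=cv2.INTER_CUBIC))
z=np.load('pics/w10.npz');P=cloud(z['d'],z['K'],z['M']).reshape(-1,3)
q=[555.4,34,np.radians(69.4)];co,si=np.cos(q[2]),np.sin(q[2])
Q=np.c_[(P[:,:2]-q[:2])@np.array([[co,-si],[si,co]]),P[:,2]]
m=(Q[:,2]>60)&(Q[:,2]<68)&(Q[:,0]>-10)&(Q[:,0]<40)&(abs(Q[:,1])<50)
for a in(-40,-20,0,20,40):
    k=m&(abs(Q[:,1]-a)<6);print(a,np.percentile(Q[k,0],[.5,1,2]).round(1))
t=(Q[:,2]>33.5)&(Q[:,2]<38)&(abs(Q[:,0])<8)&(abs(abs(Q[:,1])-33)<4.5);print(np.percentile(Q[t,0],[2,50,98]))
```

```text
-40 [7.1 7.2 7.4]
-20 [7.1 7.2 7.2]
0 [7.1 7.2 7.3]
20 [7.1 7.2 7.3]
40 [7.2 7.3 7.4]
[-3.82215549 -0.23062906  7.52136086]
```

View pics/topc1.png

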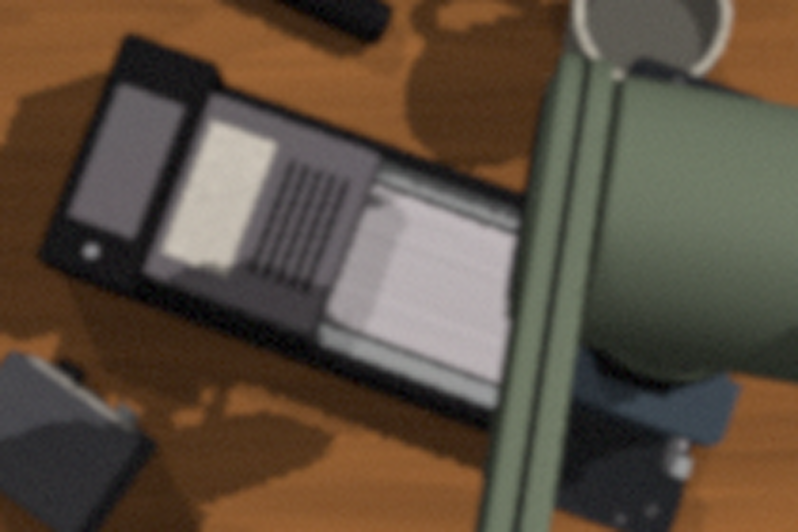

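The top view shows the pack's front flush with the housing at (205,100)–(148,270) and the catch up behind it. The arm is clear and the bystanders are where they were, so I'm handing in.

```bash
python3 -c "
from workcell import env
print(env.job_done(), env.state()['time_s'])"
```

```text
the job is handed in; nothing more can be done
the job is handed in; nothing more can be done
```

The battery pack is home against the end housing and the catch has sprung up behind it. I handed the job in at about 12 s and got no verdict back.

**What I did:** With closed fingertips I pressed the catch plate down about 11 mm, holding it between 10.7 and 11.3 mm at each check. I then pushed the pack along the runners until the arm stopped moving and the push force rose to about 14 N. After that I backed off 8 mm with the plate still down, let the catch rise, and moved clear.

**Last checks:**
- **Pack:** its rear face measured x ≈ 7.2 mm across its width (nominal 8), so it is square. In the top view its front is flush with the housing. Its top is at z ≈ 64, so it lies flat.
- **Catch:** the tooth tops are at z ≈ 36 and the plate at about 27.3, so the catch is fully up.
- **Arm:** it is clear, with the force reading back near zero.
- **Mug, screwdriver and meter:** as far as they show in the last pictures, they look unmoved; I did not measure them again.

**Small disagreement:** the TCP stopped 3–5 mm further along than I had predicted. The contact force and the final pictures agree that the pack is home, so I put this down to my estimate of where the fingertips meet the pack.

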